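# Fit the rover wheel on its five-stud hub

### The arm

A 6-joint arm with a two-finger parallel gripper is mounted at the origin on a cart in front of the work surface, level with it; the furniture and walls round the work are solid. World frame = base frame: x ahead of the robot, y to its left, z up, the work surface at z = 0. Lengths are in m, angles in degrees, forces in N, time in s.
With the tool pointing down it reaches from about 0.375 to 0.9 m from the base axis. Payload 3.1 kg.
Tool frame: the origin (TCP) lies at the very end of the fingers, on their centre line; the grasp point (between the pads) lies 19 mm behind it; z points along the fingers, y is the line along which they close (so a half turn about z gives the same grasp; the last joint's range is limited). The gripper opens to 87 mm and grips with 3 to 60 N. Pads are 19 mm wide; open, the fingers measure 117 mm over their backs; the gripper's body (75 mm by 190 mm) begins 51 mm behind the grasp point.
Start: joints at [57.897, 30.224, 82.088, -0, 67.689, -10.227], TCP at [0.233, 0.58, 0.223] pointing down, gripper open.
Joint ranges: [-176.69, 176.69], [-43.24, 126.21], [12.49, 139.97], [-82, 262], [0, 151.66], [-163.58, 163.58]. Speed limits (degrees/s): [159.86, 159.86, 180, 180, 180, 180].

### API

Orientations are given as a 3x3 rotation matrix whose columns are the frame's x, y, z axes.
In Python, from rig import * gives the robot as it stands.
- The arm moves only by the tool jog_arm, never from a script. Its arguments are lists of equal length, an entry for each row: "delta_pos": the shift along the world's x, y, z in cm, a list of three; "turn": the turn about the world's z in degrees; "grip": the closure, from 0 (fully open) to 1 (shut). In form: {"delta_pos": [[x, y, z], ...], "turn": [turn, ...], "grip": [grip, ...]}. A call has 1 to 12 rows; each row is the pose to reach, as a shift and turn from the pose commanded when the call began; what a row does not reach only later rows make up. A row lasts 1/8 s, in which the tool goes at most 62.5 mm and 10.7 degrees, less where a joint would pass 70% of its speed; a pose out of reach is approached as far as the arm can. A call with a gripper value outside its range is refused whole. The fingers move at their own pace and stop on an object; the grip force is fixed at half the most. Time passes only in rows, so rows that repeat a pose let the fingers close. It gives the time, the measured TCP pose, the force, the opening and the grip force at its end, in the units of the state.
- read_state(): the state, without advancing time (a new reading comes with each control period).
- capture(name): name is "side" or "top" or "wrist"; returns a dict with "color" (420x560x3 uint8, blue, green, red), "fovy" (degrees; the focal length in pixels is half the picture's height over the tangent of half this angle, whatever the lens; pixels are square), "cx", "cy" (the principal point, pixels), "camera_from_world" (4x4, takes a point from world to camera coordinates). Camera axes: x right, y up, looking along -z (the intrinsics and any distortion apply to the point x, -y, -z); pixel columns grow to the right and rows downward; lengths in m; the calibration is good to about 2 mm. A picture is of the moment at which its call begins. There is no depth.
- hand_in(): hands the job in; it is judged then, once.
The state is a dict: "time_s": time; "joint_positions": joint angles; "qvel": joint speeds; "tau": joint torques, N m; "position": TCP position; "tcp_rot": TCP orientation; "force": force on the tool from outside, world axes, zero at the start; "moment": the same for the moment, N m; "opening": opening from 0.0 (shut) to 1.0 (fully open); "grasp_force": force on a finger pad.
Only numpy, scipy, OpenCV 4.12 (cv2) and the standard library are available. Lean on these libraries where they do the work, as an engineer would, in place of code of your own. Each camera call takes 0.05 s, during which the arm holds its last target. There are 200 camera calls.

### The job

One wheel of the small rover's bogie is still off. Fit the loose wheel with five stud holes on the bare hub: outer face up as it lies, turn it until all five studs come through its holes, and press it fully home past the spring catches so that it sits flat against the hub flange, then let go. Leave the four-hole wheel, the hex key set, the red pliers and the calliper where they are.

Things in the scene. Friction and masses are not known exactly. Their poses are not given: they have to be found in the camera images.
- wheel_center (a point): The loose five-hole wheel: black treaded rubber tyre, aluminium rim and disc, 66 mm across, 34 mm tall as it lies flat, about 0.14 kg. This point is its centre, 17 mm above its lower edge; z is its axle, pointing up. To be grasped across the tyre from above. Inside the 52 mm rim, which is open above and below, a 5 mm disc lies from 12 to 17 mm above the lower edge.
- wheel_seat (a point): The centre of the underside of the five-hole wheel's disc, 5 mm below wheel_center: the face that comes to rest on the hub flange. The disc has a 20 mm bore in the middle and five 7.6 mm holes evenly spaced on a 34 mm circle, the first of them on this point's +x.
- bogie: The rover's bogie, fixed to the bench: two black worm gearboxes (56 mm square, 43 mm high) joined by an aluminium tube, a motor sticking out of each to 87 mm from the hub axis along the bogie's +x. Origin on its underside under the axis of the bare hub; z up. The other hub, 150 mm away along the bogie's -y, already wears its wheel (top 90 mm above the bench).
- hub_face (a point): Centre of the bare hub's flange face (46 mm across, facing up, 68 mm above the bench); z is the hub's axis. x and y are the bogie's and do NOT tell how far the hub is turned: it may have been left at any angle, which is not measured; look, or feel for it by turning the wheel under a light push. The worm gear holds the hub against turning up to 0.6 N m.
- spigot_tip (a point): Top of the steel spigot in the middle of the bare hub, 22 mm above the flange face: 18 mm thick up to 15.5 mm above the face, then a cone that narrows to 8 mm at the top. Evenly round it on a 34 mm circle stand five 5 mm studs with rounded tips, 13 mm tall; a wheel not lined up rests on their tips with its disc 13 mm above the face.
- catches (a point): Point on the hub axis, 9 mm above the flange face, about where the lined-up wheel's disc first stops, on three sprung steel balls in the spigot (some 4 mm lower than on the stud tips). A straight push of roughly 15 N snaps it past them down to the flange, and they then hold it there.
- spare_center (a point): A second loose wheel, alike but with only four stud holes, which does not fit this hub: centre of the wheel, 17 mm above the bench. The two loose wheels may lie in either of two places. To be left alone.
- lamp_bar (a point): A point on the white bar of the desk lamp, which is fixed and crosses over the back of the work from left to right, everywhere more than 0.59 m in front of the robot base and 0.17 to 0.25 m above the bench: mind it with the arm.
- hex_set: Folding hex key set in an orange-red body, 26 x 98 x 26 mm, loose on the bench. To be left alone.
- pliers_red: Pliers with red handles, 54 x 158 x 11 mm, loose on the bench. To be left alone.
- calliper: Calliper, 70 x 243 x 16 mm, loose on the bench. To be left alone.
Things that resemble listed ones, but are neither listed nor needed, are in the scene too. Leave any orange look-alike of the part that bears wheel_center alone.

How it is judged (in metres and radians):
At the end, for the whole second after the job is handed in: The five-hole wheel sits on the bare hub with its studs through the holes: underside of its disc within 3 mm of the flange face, centred within 3 mm, level within 0.08 rad, at rest and released (horizontal distance between wheel_seat and hub_face below 0.003 m and z of wheel_seat in the frame of hub_face between -0.003 and 0.003 m and angle between the z axis of wheel_seat and the z axis of hub_face, either way round below 0.08 rad and linear speed of wheel below 0.02 m/s); the robot touches nothing.
It fails at once if the four-hole wheel is moved by more than 30 mm (distance of spare_center from where it was at the start of the episode above 0.03 m).
It fails at once if the hex key set is moved by more than 30 mm (distance of hex_set from where it was at the start of the episode above 0.03 m).
It fails at once if the red pliers are moved by more than 30 mm (distance of pliers_red from where it was at the start of the episode above 0.03 m).
It fails at once if the calliper is moved by more than 30 mm (distance of calliper from where it was at the start of the episode above 0.03 m).
It also fails if it takes over 38 s, if anything falls off the work surface, if the arm or the gripper's body presses on something with over 40 N, if the wrist force passes 120 N, or if a joint passes its speed limit or range.

## Working session

There is one attempt and no reset: what is moved stays moved. The work goes in short steps, Python scripts to look and compute and a tool call to move; the robot and the scene stay as the last step left them, time stands still between calls to the robot, and variables do not carry over. Pictures are saved under pics/ and viewed, at most 10 in all, crops included, and the job is handed in when it is done.

Besides the shell and the picture viewer there is one more tool, called after "Call:" as name(argument=value, ...) on one line, values as JSON. jog_arm: Moves the arm, as the interface text tells. Its arguments: {"type":"object","properties":{"delta_pos":{"type":"array"},"turn":{"type":"array"},"grip":{"type":"array"}},"required":["delta_pos","turn","grip"]}

```bash
mkdir -p pics; cat > h.py <<'E'
from rig import *
import numpy as np, cv2
def grab(n,f=None):
    c=capture(n)
    if f: cv2.imwrite('pics/'+f,c['color'])
    return c
def ray(c,u,v):
    h=c['color'].shape[0]; f=h/2/np.tan(np.radians(c['fovy'])/2)
    d=np.array([(u-c['cx'])/f,-(v-c['cy'])/f,-1.])
    T=np.linalg.inv(c['camera_from_world']); return T[:3,3],T[:3,:3]@d
def onz(c,u,v,z):
    o,d=ray(c,u,v); return o+d*(z-o[2])/d[2]
def proj(c,p):
    h=c['color'].shape[0]; f=h/2/np.tan(np.radians(c['fovy'])/2)
    q=c['camera_from_world']@np.append(p,1); return c['cx']-f*q[0]/q[2], c['cy']+f*q[1]/q[2]
E
python3 - <<'E'
from h import *
import pickle
for n in ['top','side']:
    c=grab(n,n+'0.png'); pickle.dump(c,open(n+'0.pkl','wb')); print({k:v for k,v in c.items() if k!='color'})
E
```

```text
{'fovy': 46.007630474435075, 'cx': 280.17047655278475, 'cy': 208.18823206345056, 'camera_from_world': array([[-0.00678217, -0.99973877,  0.02182648, -0.04140525],
       [ 0.99471227, -0.00450804,  0.10260205, -0.50735385],
       [-0.10247685,  0.02240693,  0.99448299, -1.43916723],
       [ 0.        ,  0.        ,  0.        ,  1.        ]])}
{'fovy': 52.20077582261068, 'cx': 277.1674444937347, 'cy': 206.40061121270918, 'camera_from_world': array([[ 0.9538659 , -0.29919963, -0.02488846, -0.44604432],
       [ 0.18426839,  0.51797415,  0.83531308, -0.19776759],
       [-0.23703378, -0.80136282,  0.54921091, -1.20283749],
       [ 0.        ,  0.        ,  0.        ,  1.        ]])}
```

View pics/top0.png

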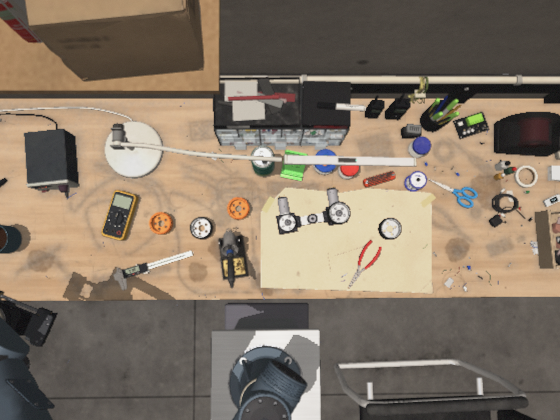

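View pics/side0.png

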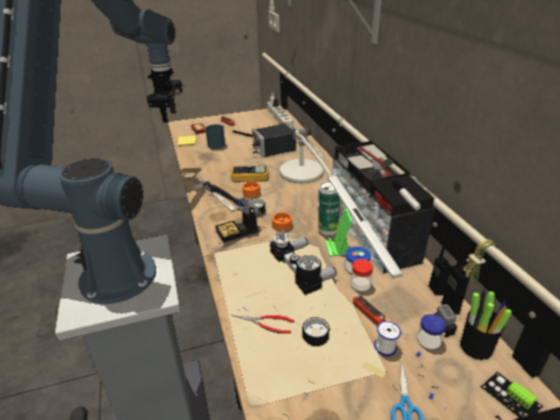

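The top view shows loose wheels near (201,228) and (390,229), and the hubs near (288,222) and (340,212). I'll zoom in on these.

```bash
python3 - <<'E'
from h import *
import pickle
c=pickle.load(open('top0.pkl','rb'));s=pickle.load(open('side0.pkl','rb'))
f=lambda im,u,v,r=18:cv2.resize(im[v-r:v+r,u-r:u+r],(260,260),interpolation=cv2.INTER_CUBIC)
I=c['color'];S=s['color']
a=np.hstack([f(I,*p) for p in [(201,228),(390,229),(288,222)]])
b=np.hstack([f(I,340,212),f(S,316,330),f(S,285,245,24)])
cv2.imwrite('pics/z.png',np.vstack([a,b]))
for u,v,z in [(201,228,.034),(390,229,.034),(288,222,.09),(340,212,.09)]: print(u,v,onz(c,u,v,z).round(4))
print(read_state()['tcp_rot'])
E
```

```text
201 228 [0.4491 0.188  0.034 ]
390 229 [ 0.4432 -0.3677  0.034 ]
288 222 [ 0.4612 -0.0647  0.09  ]
340 212 [ 0.4889 -0.2127  0.09  ]
[[-9.27994732e-01  3.72591810e-01 -1.05887256e-03]
 [ 3.72593163e-01  9.27993170e-01 -1.73523176e-03]
 [ 3.36093367e-04 -2.00481461e-03 -9.99997934e-01]]
```

View pics/z.png

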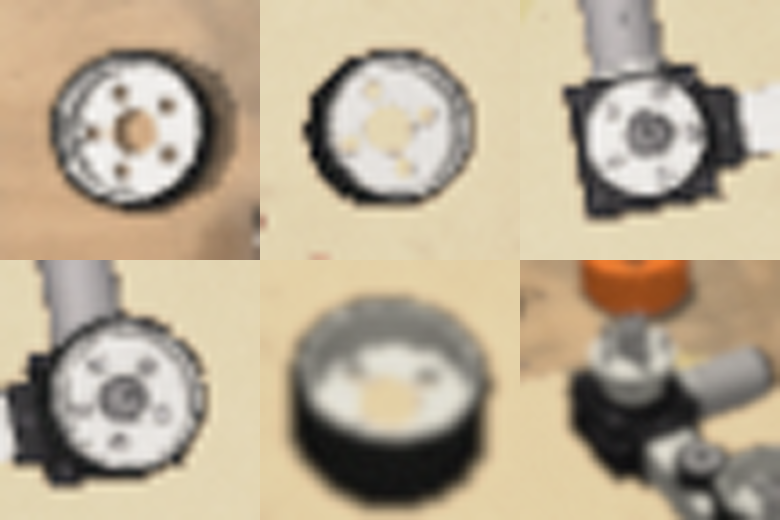

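The left wheel, at about (0.449, 0.188), has five holes, and the right one has four. The bare hub is at about (0.46, -0.06). I'll move over the wheel.

Call:
jog_arm(delta_pos=[[5, -9, 0], [9, -16, 0], [13, -24, 0], [17, -31, 0], [20, -37, 0], [21.5, -39.2, 0], [21.5, -39.2, 0], [21.5, -39.2, 0], [21.5, -39.2, 0], [21.5, -39.2, 0]], turn=[0, 0, 0, 0, 0, 0, 0, 0, 0, 0], grip=[0, 0, 0, 0, 0, 0, 0, 0, 0, 0])

```text
time_s: 1.35
position: [0.4467, 0.1892, 0.2223]
tcp_rot: [[-0.929, 0.371, -0.001], [0.371, 0.929, 0.0], [0.001, -0.0, -1.0]]
force: [0.7, 0.4, 0.6]
opening: 0.997
grasp_force: 0.0
```

```bash
python3 - <<'E'
from h import *
import pickle
c=grab('wrist','w1.png'); pickle.dump(c,open('w1.pkl','wb'))
t=grab('top')
cv2.imwrite('pics/w1.png',c['color'])
s=read_state();print(s['position'],s['tcp_rot'],s['time_s'],s['force'])
print(np.linalg.inv(c['camera_from_world'])[:3,3],c['fovy'])
E
```

```text
[0.44678346 0.18940225 0.22245487] [[-9.28977139e-01  3.70136524e-01 -6.55154113e-04]
 [ 3.70136503e-01  9.28977365e-01  1.57980511e-04]
 [ 6.67097699e-04 -9.57361685e-05 -9.99999773e-01]] 1.45 [0.03866608 0.04483004 0.33135328]
[0.37055368 0.22021644 0.3838417 ] 62.906976739910085
```

View pics/w1.png

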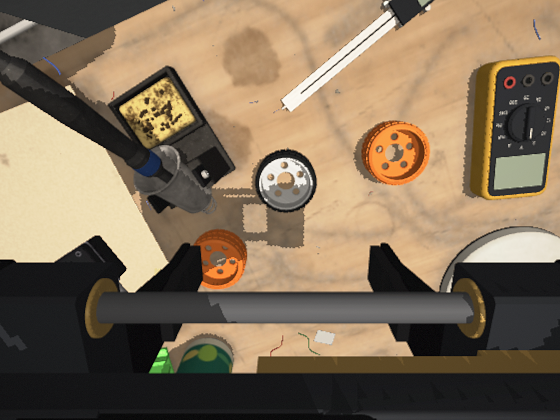

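The wheel is at wrist pixel (286,180). A soldering-iron stand is close on its left at about (180,180), so I'll close the fingers at 90° to that direction.

Call:
jog_arm(delta_pos=[[0, 0, 0], [0, 0, -1], [0, 0, -2], [0, 0, -3], [0, 0, -4], [0, 0, -5], [0, 0, -6], [0, 0, -7], [0, 0, -7], [0, 0, -7], [0, 0, -7], [0, 0, -7]], turn=[-10, -20, -30, -40, -50, -60, -70, -80, -90, -90, -90, -90], grip=[0, 0, 0, 0, 0, 0, 0, 0, 0, 0, 0, 0])

```text
time_s: 2.95
position: [0.4478, 0.1883, 0.1527]
tcp_rot: [[0.371, 0.929, 0.0], [0.929, -0.371, 0.0], [0.0, 0.0, -1.0]]
force: [-0.2, -0.3, 0.1]
opening: 1.002
grasp_force: 0.0
```

```bash
cat >> h.py <<'E'
def holes(c,p0,z,r=.024,thr=None,dark=True):
    """rectified patch about p0 at height z, 0.25 mm/px; rows=-x world? cols: +y left"""
    n=int(2*r/.00025); g=np.linspace(-r,r,n)
    U=np.zeros((n,n),np.float32);V=U.copy()
    for i,x in enumerate(g[::-1]):
        for j,y in enumerate(g[::-1]): U[i,j],V[i,j]=proj(c,[p0[0]+x,p0[1]+y,z])
    return cv2.remap(c['color'],U,V,cv2.INTER_CUBIC)
E
python3 - <<'E'
from h import *
import pickle
c=grab('wrist'); pickle.dump(c,open('w2.pkl','wb'))
s=read_state();print(s['position'],s['tcp_rot'][:,1],s['joint_positions'],s['time_s'])
print(proj(c,[.449,.188,.017]))
a=holes(c,[.449,.188],.017,.04)
t=pickle.load(open('top0.pkl','rb'))
b=holes(t,onz(t,287.3,222.4,.068),.068+.013,.04); print(onz(t,287.3,222.4,.068))
im=cv2.resize(np.hstack([a,b]),(800,400)); cv2.imwrite('pics/w2.png',im)
E
```

```text
[0.44783266 0.18819745 0.15270139] [ 9.28529559e-01 -3.71258356e-01  3.02521078e-04] [9.58490453e+00 2.57876327e+01 1.05837608e+02 5.13288100e-04
 4.83542226e+01 3.13778072e+01] 3.0
(np.float64(287.13534967761785), np.float64(193.98011417378237))
[ 0.46172484 -0.06354058  0.068     ]
```

View pics/w2.png

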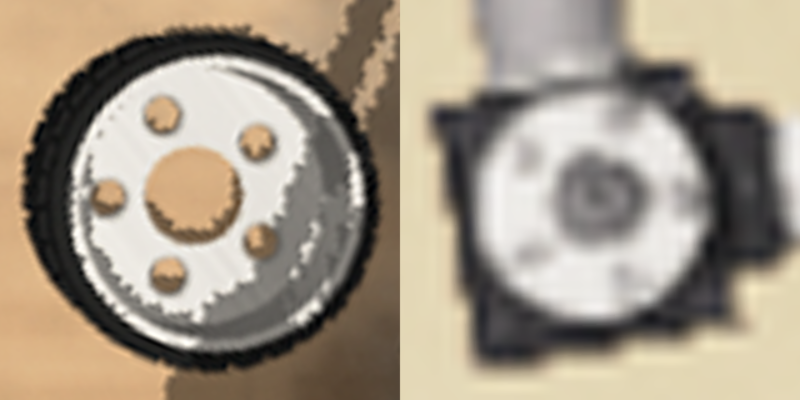

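Rectified view: the wheel centre is at about (0.4503, 0.1896), with hole phase about 20° (mod 72). The studs' phase is about 56.6°. I'll grasp now.

Call:
jog_arm(delta_pos=[[0.25, 0.15, -3], [0.25, 0.15, -8], [0.25, 0.15, -12], [0.25, 0.15, -14], [0.25, 0.15, -14.7], [0.25, 0.15, -14.7], [0.25, 0.15, -14.7], [0.25, 0.15, -14.7], [0.25, 0.15, -14.7], [0.25, 0.15, -14.7], [0.25, 0.15, -14.7], [0.25, 0.15, -14.7]], turn=[0, 0, 0, 0, 0, 0, 0, 0, 0, 0, 0, 0], grip=[0, 0, 0, 0, 0, 0, 0.6, 0.6, 0.6, 0.6, 0.6, 0.6])

```text
time_s: 4.5
position: [0.4508, 0.1896, 0.0062]
tcp_rot: [[0.373, 0.928, 0.001], [0.928, -0.373, 0.0], [0.001, 0.001, -1.0]]
force: [-1.2, 0.7, 5.4]
opening: 0.752
grasp_force: 30.0
```

Grip is firm. Next I'll lift, carry, turn -35.5°, and park so the wrist camera sees the hub.

Call:
jog_arm(delta_pos=[[0, 0, 3], [0, 0, 8], [0, 0, 13], [-1, -4, 15], [-2, -9, 15], [-3, -14, 15], [-4, -19, 15], [-4, -24, 15], [-4, -29, 15], [-4, -29, 15], [-4, -29, 15], [-4, -29, 15]], turn=[0, 0, 0, -6, -12, -18, -24, -30, -35.5, -35.5, -35.5, -35.5], grip=[0.6, 0.6, 0.6, 0.6, 0.6, 0.6, 0.6, 0.6, 0.6, 0.6, 0.6, 0.6])

```text
time_s: 6.0
position: [0.4096, -0.0991, 0.1554]
tcp_rot: [[0.841, 0.541, -0.001], [0.541, -0.841, 0.001], [-0.001, -0.001, -1.0]]
force: [-0.0, -0.1, -2.0]
opening: 0.752
grasp_force: 30.0
```

```bash
python3 - <<'E'
from h import *
import pickle
c=grab('wrist'); pickle.dump(c,open('w3.pkl','wb'))
s=read_state();print(s['position'],s['tcp_rot'][:,1],s['time_s'],s['force'],s['opening'])
h=[.4617,-.0635]
print(proj(c,h+[.068]))
a=holes(c,h,.081,.04);b=holes(c,h,.068,.04)
w=cv2.resize(c['color'],(400,300))
im=np.zeros((600,800,3),np.uint8);im[:400]=cv2.resize(np.hstack([a,b]),(800,400));im[400:,:400]=w[100:]
cv2.imwrite('pics/w3.png',im)
E
```

```text
[ 0.40986086 -0.09906502  0.15541924] [ 0.54102767 -0.84100416 -0.00103283] 6.05 [ 0.261869    0.05164922 -1.79742328] 0.7507088130218429
(np.float64(283.85229460924506), np.float64(125.6306281657513))
```

View pics/w3.png

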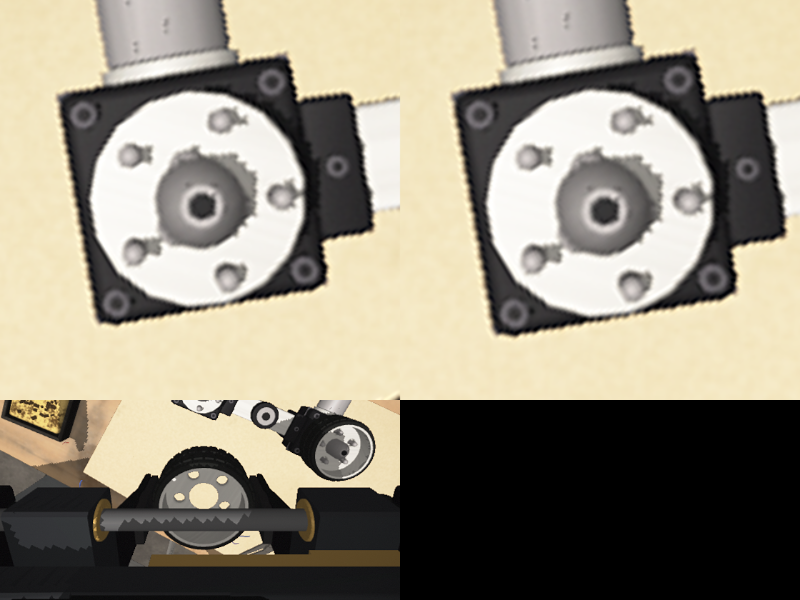

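Hub studs: centre at about (0.4617, -0.0634), phase 56.4°. Now I'll check the held wheel in the same image.

```bash
python3 - <<'E'
from h import *
import pickle
c=pickle.load(open('w3.pkl','rb'))
a=holes(c,[.4099,-.0991],.1665,.04)
cv2.imwrite('pics/w4.png',cv2.resize(a,(600,600)))
E
```

```text
(no output)
```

View pics/w4.png

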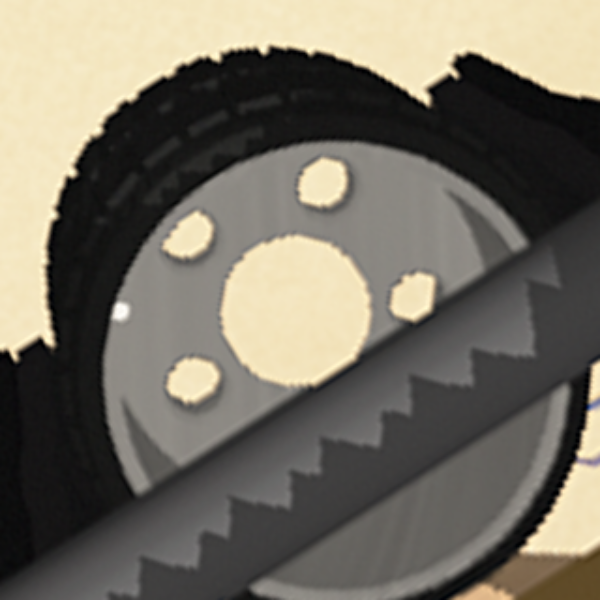

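The held wheel's phase is about 56.3° and it's centred to within 1 mm, so it lines up with the studs. I'll move over the hub and lower over the spigot cone.

Call:
jog_arm(delta_pos=[[2.5, 1.8, 0], [4.5, 3, 0], [5.2, 3.6, 0], [5.2, 3.6, 0], [5.2, 3.6, -3], [5.2, 3.6, -5.5], [5.2, 3.6, -6.5], [5.2, 3.6, -7.2], [5.2, 3.6, -7.6], [5.2, 3.6, -7.8], [5.2, 3.6, -7.8]], turn=[0, 0, 0, 0, 0, 0, 0, 0, 0, 0, 0], grip=[0.6, 0.6, 0.6, 0.6, 0.6, 0.6, 0.6, 0.6, 0.6, 0.6, 0.6])

```text
time_s: 7.42
position: [0.4626, -0.0646, 0.0778]
tcp_rot: [[0.842, 0.539, 0.001], [0.539, -0.842, -0.0], [0.0, 0.001, -1.0]]
force: [-0.2, -0.1, -1.5]
opening: 0.748
grasp_force: 30.0
```

Call:
jog_arm(delta_pos=[[0, 0, -0.2], [0, 0, -0.35], [0, 0, -0.5], [0, 0, -0.6], [0, 0, -0.6]], turn=[0, 0, 0, 0, 0], grip=[0.6, 0.6, 0.6, 0.6, 0.6])

```text
time_s: 8.05
position: [0.4625, -0.0644, 0.0715]
tcp_rot: [[0.842, 0.539, 0.0], [0.539, -0.842, 0.0], [0.0, 0.0, -1.0]]
force: [0.5, 1.0, -0.2]
opening: 0.752
grasp_force: 30.0
```

The disc is already below the stud tips with no force, so the studs are in the holes. Pressing past the catches.

Call:
jog_arm(delta_pos=[[0, 0, -0.2], [0, 0, -0.4], [0, 0, -0.6], [0, 0, -0.8], [0, 0, -0.95], [0, 0, -1.0], [0, 0, -1.0]], turn=[0, 0, 0, 0, 0, 0, 0], grip=[0.6, 0.6, 0.6, 0.6, 0.6, 0.6, 0.6])

```text
time_s: 8.93
position: [0.4622, -0.0645, 0.0618]
tcp_rot: [[0.842, 0.539, -0.0], [0.539, -0.842, -0.0], [-0.0, -0.0, -1.0]]
force: [-0.8, 2.6, 3.9]
opening: 0.75
grasp_force: 30.0
```

Call:
jog_arm(delta_pos=[[0, 0, -0.15], [0, 0, -0.3], [0, 0, -0.3]], turn=[0, 0, 0], grip=[0.6, 0.6, 0.6])

```text
time_s: 9.3
position: [0.4622, -0.0645, 0.0616]
tcp_rot: [[0.842, 0.539, 0.001], [0.539, -0.842, -0.001], [0.001, 0.001, -1.0]]
force: [-4.3, 2.5, 32.9]
opening: 0.753
grasp_force: 30.0
```

There's a hard stop at the flange: 33 N with no further travel. I'll ease off, release, rise and check.

Call:
jog_arm(delta_pos=[[0, 0, 0.3], [0, 0, 0.3], [0, 0, 0.3], [0, 0, 0.3], [0, 0, 0.3], [0, 0, 1], [0, 0, 3], [0, 0, 7], [-2, -1.5, 11], [-5, -4, 11], [-5, -4, 11]], turn=[0, 0, 0, 0, 0, 0, 0, 0, 0, 0, 0], grip=[0.6, 0, 0, 0, 0, 0, 0, 0, 0, 0, 0])

```text
time_s: 10.68
position: [0.4108, -0.1051, 0.1694]
tcp_rot: [[0.844, 0.537, -0.0], [0.537, -0.844, -0.0], [-0.0, 0.0, -1.0]]
force: [0.9, -0.0, -0.4]
opening: 1.001
grasp_force: 0.0
```

```bash
python3 - <<'E'
from h import *
c=grab('wrist');s=grab('side')
a=holes(c,[.4617,-.0635],.09,.05)
S=cv2.resize(s['color'][220:300,250:350],(500,400),interpolation=cv2.INTER_CUBIC)
cv2.imwrite('pics/w5.png',np.hstack([cv2.resize(a,(300,400))[:, :],S]))
r=read_state();print(r['position'],r['force'],r['opening'])
E
```

```text
[ 0.41248509 -0.10464372  0.16892852] [-0.37515296  0.08652176  0.47341708] 1.000007066109175
```

View pics/w5.png

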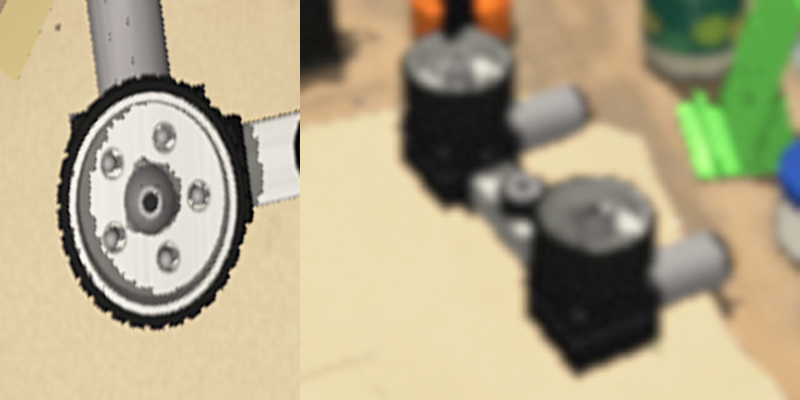

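The wheel is on the hub with all five studs through its holes. It sits level and at the same height as the other wheel.

```bash
python3 -c "
from rig import *
print(hand_in())"
```

```text
the job is handed in; nothing more can be done
None
```

The five-hole wheel is on the bare hub with all five studs through its holes, pressed home to a hard stop at the flange and released; the job was handed in at about 11 s, but no verdict came back.

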